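# Shim the rocking gel tank

### The arm

A 6-joint arm with a two-finger parallel gripper is mounted at the origin on the work surface. World frame = base frame: x ahead of the robot, y to its left, z up, the work surface at z = 0. Lengths are in m, angles in degrees, forces in N, time in s.
With the tool pointing down it reaches from about 0.375 to 0.9 m from the base axis. Payload 3.1 kg.
Tool frame: the origin (TCP) lies at the very end of the fingers, on their centre line; the grasp point (between the pads) lies 19 mm behind it; z points along the fingers, y is the line along which they close (so a half turn about z gives the same grasp; the last joint's range is limited). The gripper opens to 87 mm and grips with 3 to 60 N. Pads are 19 mm wide; open, the fingers measure 117 mm over their backs; the gripper's body (75 mm by 190 mm) begins 51 mm behind the grasp point.
Start: joints at [64.773, 30.224, 82.088, -0, 67.689, -10.227], TCP at [0.162, 0.604, 0.223] pointing down, gripper open.
Joint ranges: [-176.69, 176.69], [-43.24, 126.21], [12.49, 139.97], [-82, 262], [0, 151.66], [-163.58, 163.58]. Speed limits (degrees/s): [159.86, 159.86, 180, 180, 180, 180].

### API

Orientations are given as a 3x3 rotation matrix whose columns are the frame's x, y, z axes.
In Python, from rig import readout, cams, bot gives the robot as it stands.
- The arm moves only by the shell command python3 -m inch 'ROWS'. ROWS is JSON, a list of rows, each a list of 5 numbers: the shift along the world's x, y, z in cm, then the turn about the world's z in degrees, then the finger opening in cm, from 0 to 8.7. In form: [[dx, dy, dz, twist, fingers], ...]. A call has 1 to 10 rows; each row is the pose to reach, as a shift and turn from the pose commanded when the call began; what a row does not reach only later rows make up. A row lasts 1/12 s, in which the tool goes at most 41.7 mm and 7.16 degrees, less where a joint would pass 70% of its speed; a pose out of reach is approached as far as the arm can. A call with a gripper value outside its range is refused whole. The fingers move at their own pace and stop on an object; the grip force is fixed at half the most. Time passes only in rows, so rows that repeat a pose let the fingers close. It gives the time, the measured TCP pose, the force, the opening and the grip force at its end, in the units of the state.
- readout.read_state(): the state, without advancing time (a new reading comes with each control period).
- cams.capture(name): name is "scene" or "top" or "wrist"; returns a dict with "image" (420x560x3 uint8, blue, green, red), "intrinsics" (3x3 intrinsics, pixels), "xyz" and "rotation" of the camera in the world; the wrist camera has in their place "tool_from_camera" (4x4, takes a point from camera to tool coordinates, whose origin is the TCP and whose axes are the flange's). Camera axes: x right, y down, z forward; pixel columns grow to the right and rows downward; lengths in m; the calibration is good to about 2 mm. A picture is of the moment at which its call begins: read the wrist's pose just before it. There is no depth.
- bot.hand_in(): hands the job in; it is judged then, once.
The state is a dict: "time_s": time; "joint_positions": joint angles; "qvel": joint speeds; "tau": joint torques, N m; "position": TCP position; "tcp_rot": TCP orientation; "force": force on the tool from outside, world axes, zero at the start; "moment": the same for the moment, N m; "opening": opening from 0.0 (shut) to 1.0 (fully open); "grasp_force": force on a finger pad.
Only numpy, scipy, OpenCV 4.12 (cv2) and the standard library are available. Lean on these libraries where they do the work, as an engineer would, in place of code of your own. Each camera call takes 0.05 s, during which the arm holds its last target. There are 200 camera calls.

### The job

The gel tank rocks because the foot at the corner diagonally opposite the black block on its lid is too short to reach the bench. With the fingertips push the wooden wedge along the bench, thin end first and centred, under that foot until it is snug, then press down firmly on the lid at the corner above that foot to check that it no longer rocks. Do not pick up the wedge or the tank, do not shove the tank along the bench, and leave the bottle, the jar and the tip box alone.

Things in the scene. Friction and masses are not known exactly. Their poses are not given: they have to be found in the camera images.
- tank: Loose 1.5 kg gel tank, 170 (x) by 150 (y) mm: white chassis 20 mm above the bench, clear walls, flat grey lid, top at 90 mm. Black block (60x60x30 mm, two 8 mm sockets) on the lid, diagonally opposite the short foot. Dome feet of radius 12 mm at x +-62, y +-55 mm; the one at (+62, +55) is 7 mm short. Origin: centre of footprint at bench height. Slides if pushed sideways with over about 5 N.
- short_foot (a point): Lowest point of the short foot, 7 mm above the bench, 20 mm inside the tank's left (+y in its frame) side; the wedge lies out on that side. The tank stands level on its other three feet; about 2 N down on the lid above this foot tips it.
- corner_top (a point): Point on the flat top of the lid, 90 mm above the bench, straight above the short foot: where to press.
- wedge: Loose wooden wedge, 80 g, 120 mm long, 40 mm wide; top slopes from 17 mm high at the thick end to 3 mm at the thin end. Origin: centre of underside; x points along it to the thin end (x = +60 mm); upright flat thick-end face at x = -60 mm. It is snug when the short foot is about 26 mm ahead of its origin along x; the push needed then rises steeply. Friction keeps it in place.
- bottle: Amber bottle with a blue cap, 72 mm across, 150 mm high; origin at the centre of its underside. Leave alone.
- jar: Clear jar with a blue lid, 68 mm across, 75 mm high; origin at the centre of its underside. Leave alone.
- tipbox: Red tip box with a clear lid, 85 by 120 mm, 60 mm high; origin at the centre of its underside. Leave alone.
Mind the look-alikes: they are no part of the job. Several things look just like the wedge: the one meant starts farthest from the robot's base.

How it is judged (in metres and radians):
On the way, in this order (a step that is already met when the one before it is completed fails the run):
1. the wedge is snug under the short foot, bearing against it, with the tank level (contact force between wedge and tank above 0.5 N and x of short_foot in the frame of wedge below 0.034 m and y of short_foot in the frame of wedge between -0.017 and 0.017 m and angle between tank's own z axis and vertical below 0.015 rad), for 0.2 s.
2. the fingers press down with more than 3 N on the lid within 45 mm of the point above the short foot and the tank stays level (contact force between the fingers and tank above 3 N and horizontal distance between the grasp point and corner_top below 0.045 m and height (world z) of the grasp point above 0.085 m and x of short_foot in the frame of wedge below 0.034 m and angle between tank's own z axis and vertical below 0.015 rad), for 0.2 s.
At the end, for the whole second after the job is handed in: The wedge lies flat on the bench, thin end in, with the short foot resting on it (at least 0.1 N) within 17 mm of its centre line and 0 to 34 mm ahead of its origin; the tank is level within 0.015 rad, within 30 mm of where it stood, and both are at rest (x of short_foot in the frame of wedge between 0 and 0.034 m and y of short_foot in the frame of wedge between -0.017 and 0.017 m and contact force between wedge and tank above 0.1 N and angle between tank's own z axis and vertical below 0.015 rad and angle between wedge's own z axis and vertical below 0.03 rad and distance of tank from where it was at the start of the episode below 0.03 m and linear speed of each of tank, wedge below 0.01 m/s); the robot touches nothing.
It fails at once if the wedge is lifted more than 15 mm (height (world z) of wedge above 0.015 m).
It fails at once if the tank is lifted more than 15 mm (height (world z) of tank above 0.015 m).
It fails at once if the tank is shoved more than 40 mm (distance of tank from where it was at the start of the episode above 0.04 m).
It fails at once if the tank is tipped by more than 0.15 rad (angle between tank's own z axis and vertical above 0.15 rad).
It fails at once if a bystander is moved more than 30 mm (distance of any of bottle, jar, tipbox from where it was at the start of the episode above 0.03 m).
It also fails if it takes over 53 s, if anything falls off the work surface, if the arm or the gripper's body presses on something with over 40 N, if the wrist force passes 120 N, or if a joint passes its speed limit or range.

## Working session

There is one attempt and no reset: what is moved stays moved. The work goes in short steps, Python scripts to look and compute and a shell command to move; the robot and the scene stay as the last step left them, time stands still between calls to the robot, and variables do not carry over. Pictures are saved under pics/ and viewed, at most 10 in all, crops included, and the job is handed in when it is done.

```bash
mkdir -p pics; cat > h.py <<'E'
import numpy as np, cv2
from rig import readout, cams, bot
def cap(n,f=None):
    s=readout.read_state(); c=cams.capture(n)
    if n=="wrist":
        T=np.array(c["tool_from_camera"]); R=np.array(s["tcp_rot"])
        c["rotation"]=R@T[:3,:3]; c["xyz"]=np.array(s["position"])+R@T[:3,3]
    if f: cv2.imwrite("pics/"+f,c["image"])
    return c
def ray(c,p,z):
    d=np.array(c["rotation"])@np.linalg.solve(np.array(c["intrinsics"]),[p[0],p[1],1.])
    o=np.array(c["xyz"]); return o+d*(z-o[2])/d[2]
def proj(c,P):
    q=np.array(c["rotation"]).T@(np.array(P)-np.array(c["xyz"])); q=np.array(c["intrinsics"])@q; return q[:2]/q[2]
E
python3 - <<'E'
from h import *
import pickle
for n in("top","scene"):
    c=cap(n,n+".png"); pickle.dump(c,open(n+".pkl","wb")); print(n,c["xyz"],c["intrinsics"][0])
print(readout.read_state()["tcp_rot"])
E
```

```text
top [0.32662133 0.02149074 1.28192986] [458.513507     0.         281.85043342]
scene [ 0.88557157 -0.62422506  1.23166007] [499.26943049   0.         277.64522569]
[[-9.65930404e-01  2.58800583e-01 -8.43985944e-04]
 [ 2.58801725e-01  9.65928783e-01 -1.80353749e-03]
 [ 3.48473762e-04 -1.96051671e-03 -9.99998017e-01]]
```

View pics/top.png

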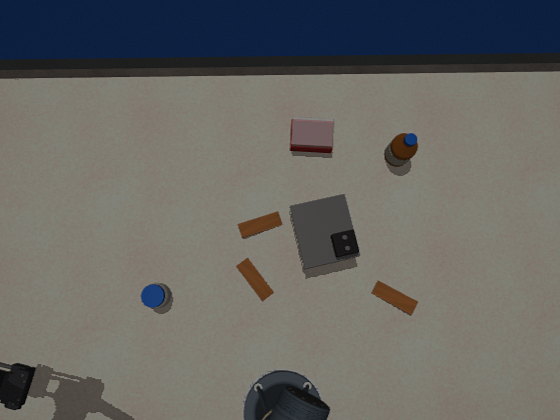

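View pics/scene.png

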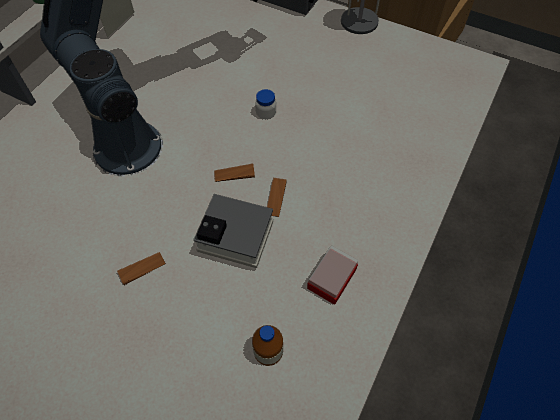

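The top view (up = +x, left = +y) shows three wedge-like pieces at (260,225), (254,279) and (395,298), with the base near (283,405). The piece at (260,225) looks farthest from the base. The black block is at (344,244), so the short foot is under the lid corner at about (290,207). Next I'll measure these and confirm the wedge in a crop.

```bash
cat > m.py <<'E'
from h import *
def wood(im):
    h=cv2.cvtColor(im,cv2.COLOR_BGR2HSV)
    m=cv2.inRange(h,(5,110,60),(22,255,255))
    return [c for c in cv2.findContours(m,cv2.RETR_EXTERNAL,cv2.CHAIN_APPROX_NONE)[0] if cv2.contourArea(c)>250]
def grey(im):
    h=cv2.cvtColor(im,cv2.COLOR_BGR2HSV)
    return cv2.inRange(h,(0,0,60),(180,40,125))
E
python3 - <<'E'
from m import *
import pickle
for n in("top","scene"):
    c=pickle.load(open(n+".pkl","rb"))
    for k in wood(c["image"]):
        r=cv2.minAreaRect(k); b=cv2.boxPoints(r)
        w=np.array([ray(c,p,0.006)[:2] for p in b]); print(n,np.round(r[0]),cv2.contourArea(k),np.round(w.mean(0),3),"dist",round(np.hypot(*w.mean(0)),3),np.round(w,3).tolist())
    if n=="top":
        print(c["image"][230,320],c["image"][207,330],c["image"][270,330])
        print('lid', [np.round(ray(c,p,.09)[:2],3).tolist() for p in [(290,207),(345,195),(358,257),(303,270),(344,244)]])
        x=c["image"][180:310,215:430]; cv2.imwrite("pics/crop.png",cv2.resize(x,None,fx=3.6,fy=3.6,interpolation=cv2.INTER_CUBIC))
E
```

```text
top [394. 297.] 606.0 [ 0.287 -0.315] dist 0.426 [[0.299, -0.252], [0.334, -0.273], [0.274, -0.379], [0.24, -0.358]]
top [255. 279.] 565.0 [0.346 0.068] dist 0.353 [[0.383, 0.12], [0.406, 0.088], [0.31, 0.016], [0.287, 0.048]]
top [260. 224.] 544.5 [0.498 0.051] dist 0.501 [[0.5, 0.113], [0.535, 0.001], [0.496, -0.01], [0.462, 0.101]]
top [404. 146.] 297.0 [ 0.718 -0.37 ] dist 0.808 [[0.723, -0.323], [0.768, -0.37], [0.714, -0.418], [0.67, -0.371]]
[69 70 71] [68 68 70] [72 77 84]
lid [[0.53, -0.031], [0.56, -0.178], [0.395, -0.205], [0.364, -0.06], [0.429, -0.17]]
scene [268. 340.] 399.5 [ 0.681 -0.322] dist 0.753 [[0.637, -0.346], [0.656, -0.277], [0.725, -0.298], [0.705, -0.366]]
scene [141. 267.] 596.5 [ 0.287 -0.311] dist 0.424 [[0.236, -0.351], [0.302, -0.249], [0.339, -0.273], [0.273, -0.373]]
scene [276. 196.] 421.5 [0.498 0.057] dist 0.501 [[0.5, -0.009], [0.456, 0.113], [0.497, 0.124], [0.538, 0.001]]
scene [234. 172.] 389.0 [0.346 0.072] dist 0.353 [[0.285, 0.052], [0.379, 0.127], [0.405, 0.092], [0.313, 0.018]]
```

View pics/crop.png

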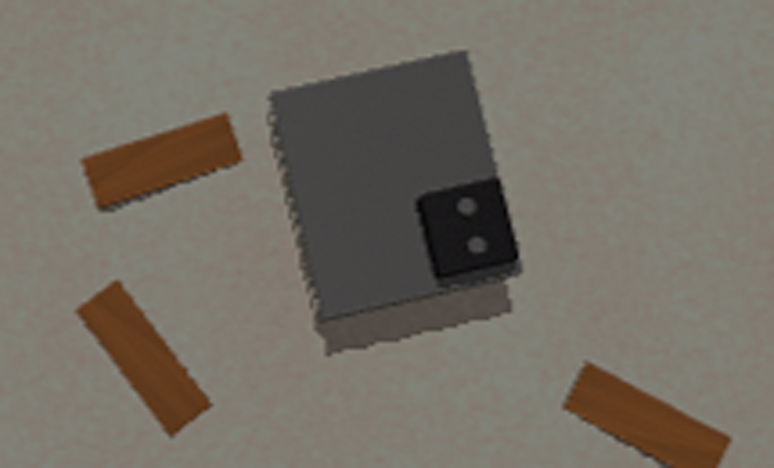

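The crop shows the far wedge at distance 0.501 m, against 0.353 m and 0.425 m for the others. It is therefore the one meant. Its shadowed, thicker end is at lower left (crop 95,185) and its thin end faces the tank (crop 235,135). The block is at crop (468,232), so the short foot is at the opposite corner, crop (275,95). Next I'll go above it for a close look.

```bash
python3 -m inch '[[32,-52,6,-58,3],[32,-52,6,-58,3],[32,-52,6,-58,3],[32,-52,6,-58,3],[32,-52,6,-58,3],[32,-52,6,-58,3],[32,-52,6,-58,3],[32,-52,6,-58,3],[32,-52,6,-58,3],[32,-52,6,-58,3]]'; python3 -m inch '[[0,0,0,0,3],[0,0,0,0,3]]'; python3 -c "from h import *;print(readout.read_state()['joint_positions'])"
```

```text
time_s: 0.93
position: [0.3794, 0.2486, 0.2634]
tcp_rot: [[-0.292, 0.956, -0.0], [0.956, 0.292, -0.0], [0.0, -0.0, -1.0]]
force: [0.6, 1.0, 0.1]
opening: 0.375
grasp_force: 0.0
time_s: 1.1
position: [0.3803, 0.2488, 0.2634]
tcp_rot: [[-0.287, 0.958, 0.0], [0.958, 0.287, 0.0], [0.0, 0.0, -1.0]]
force: [0.1, 0.3, -0.2]
opening: 0.349
grasp_force: 0.0
[1.90398765e+01 1.38236288e+01 1.02574191e+02 1.58576927e-02
 6.35928923e+01 2.35783108e+00]
```

```bash
python3 -m inch '[[10.5,-17,3,0,3],[10.5,-17,3,0,3],[10.5,-17,3,0,3],[10.5,-17,3,0,3],[10.5,-17,3,0,3],[10.5,-17,3,0,3],[10.5,-17,3,0,3],[10.5,-17,3,0,3]]'; python3 - <<'E'
from m import *
import pickle
c=cap("wrist","w1.png"); pickle.dump(c,open("w1.pkl","wb"))
print(c["xyz"],c["rotation"])
for k in wood(c["image"]):
    a=cv2.boxPoints(cv2.minAreaRect(k)); print(np.round(a).tolist(), [np.round(ray(c,p,.006)[:2],3).tolist() for p in a])
E
```

```text
time_s: 1.77
position: [0.4828, 0.0821, 0.2925]
tcp_rot: [[-0.294, 0.956, -0.003], [0.956, 0.294, 0.001], [0.002, -0.002, -1.0]]
force: [-0.8, 1.4, 0.0]
opening: 0.347
grasp_force: 0.0
[0.45704582 0.16228784 0.45595937] [[ 0.95582201  0.28078858  0.08696006]
 [ 0.29393675 -0.9106571  -0.29035293]
 [-0.00233699  0.30308648 -0.95296019]]
[[153.0, 337.0], [457.0, 337.0], [457.0, 354.0], [153.0, 354.0]] [[0.34, -0.291], [0.891, -0.12], [0.91, -0.157], [0.347, -0.331]]
[[95.0, 335.0], [120.0, 335.0], [120.0, 356.0], [95.0, 356.0]] [[0.234, -0.319], [0.279, -0.305], [0.286, -0.355], [0.239, -0.37]]
[[275.0, 157.0], [298.0, 157.0], [298.0, 226.0], [275.0, 226.0]] [[0.464, 0.103], [0.498, 0.113], [0.533, 0.005], [0.497, -0.007]]
[[195.0, 142.0], [226.0, 131.0], [234.0, 152.0], [203.0, 163.0]] [[0.342, 0.089], [0.383, 0.119], [0.401, 0.092], [0.36, 0.061]]
```

View pics/w1.png

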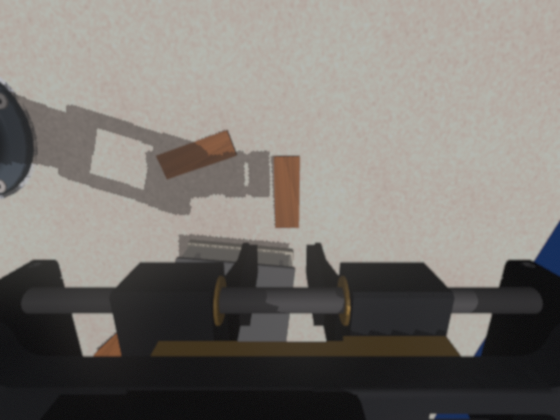

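The wrist view shows the wedge at (287,192) with the tank lid behind the fingers at (240,250). The wedge position agrees with the other views to about 3 mm. Next I'll measure the tank in both fixed views (lid height by triangulation) and check which end of the wedge is thick.

```bash
python3 - <<'E'
from m import *
import pickle
T=pickle.load(open("top.pkl","rb"));S=pickle.load(open("scene.pkl","rb"))
def tri(ps):
    A=[];b=[]
    for c,p in ps:
        d=ray(c,p,0)-np.array(c["xyz"]); d/=np.linalg.norm(d); M=np.eye(3)-np.outer(d,d); A.append(M); b.append(M@np.array(c["xyz"]))
    return np.linalg.lstsq(np.vstack(A),np.hstack(b),rcond=None)[0]
for n,c,seed in(("top",T,(315,222)),("scene",S,(245,228))):
    m=cv2.morphologyEx(grey(c["image"]),cv2.MORPH_OPEN,np.ones((3,3)))
    h=cv2.cvtColor(c["image"],cv2.COLOR_BGR2HSV); m|=cv2.inRange(h,(0,0,0),(180,255,45))
    k=[q for q in cv2.findContours(m,cv2.RETR_EXTERNAL,2)[0] if cv2.pointPolygonTest(q,seed,False)>0][0]
    print(n,cv2.contourArea(k),cv2.approxPolyDP(k,5,True).reshape(-1,2).tolist())
im=np.hstack([cv2.resize(S["image"][165:285,180:300],None,fx=3.3,fy=3.3,interpolation=2),cv2.resize(T["image"][185:305,225:345+20][:, :120],None,fx=3.3,fy=3.3,interpolation=2)]); cv2.imwrite("pics/c2.png",im)
# hand-read lid corners: top then scene
for a,b in [((290,207),(273,205)),((345,195),(258,263)),]: print(np.round(tri([(T,a),(S,b)]),3))
E
```

```text
top 4161.0 [[345, 194], [290, 205], [305, 278], [356, 264], [346, 258], [358, 249]]
scene 3810.5 [[213, 194], [195, 238], [219, 246], [194, 240], [190, 253], [254, 270], [196, 250], [253, 263], [271, 209]]
[ 0.532 -0.028  0.102]
[ 0.569 -0.179  0.064]
```

View pics/c2.png

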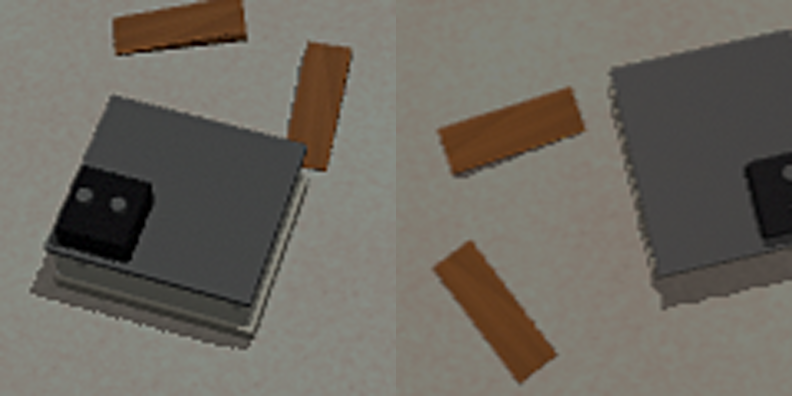

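In the crop, the target wedge's shadow is thicker at its outer end (top crop 450,170) and fades toward the tank end (585,130). So the thin end faces the tank. The lid corners are clear: scene crop (305,147), (250,305), (112,97), and top crop (610,70), (655,278).

```bash
python3 - <<'E'
from m import *
import pickle
T=pickle.load(open("top.pkl","rb"));S=pickle.load(open("scene.pkl","rb"))
P={}
def tri(a,b):
    A=[];B=[]
    for c,p in((T,a),(S,b)):
        d=ray(c,p,0)-np.array(c["xyz"]); d/=np.linalg.norm(d); M=np.eye(3)-np.outer(d,d); A.append(M); B.append(M@np.array(c["xyz"]))
    return np.linalg.lstsq(np.vstack(A),np.hstack(B),rcond=None)[0]
tp=[(289.8,206.2),(345.3,194.5),(303.5,269.2)];sc=[(272.4,209.5),(255.8,257.4),(214,194.4)]
for a,b in zip(tp,sc): print(np.round(tri(a,b),3))
for c,q in((T,tp),(S,sc)):
    A,B,C=[ray(c,p,.09)[:2] for p in q]; print(np.linalg.norm(B-A),np.linalg.norm(C-A))
    y=(A-B)/np.linalg.norm(A-B); x=(A-C)/np.linalg.norm(A-C); ctr=(B+C)/2
    # average axis
    yy=y+np.array([-x[1],x[0]]); yy/=np.linalg.norm(yy); xx=np.array([yy[1],-yy[0]])
    print("ctr",ctr,"x",xx,"foot",ctr+.062*xx+.055*yy)
E
```

```text
[ 0.534 -0.03   0.086]
[ 0.564 -0.177  0.089]
[ 0.368 -0.061  0.081]
0.15115793371231062 0.16875318857904698
ctr [ 0.46374332 -0.12049803] x [0.98246119 0.18646717] foot [ 0.51440022 -0.0549017 ]
0.1464556508396853 0.16667388332674965
ctr [ 0.47046177 -0.11939983] x [0.97887315 0.20446846] foot [ 0.51990614 -0.05288476]
```

Foot ≈ (0.516, −0.054). The wedge centre is (0.498, 0.0535) and needs a turn of about −7° so that its axis points at the foot. I'll do this by closing the fingers across it on the bench, without lifting.

```bash
python3 -m inch '[[1.3,-2.5,-15,-7,8],[1.3,-2.5,-15,-7,8],[1.3,-2.5,-15,-7,8],[1.3,-2.5,-15,-7,8],[1.3,-2.5,-15,-7,8],[1.3,-2.5,-15,-7,8],[1.3,-2.5,-15,-7,8]]'
```

```text
time_s: 2.4
position: [0.4975, 0.0568, 0.1445]
tcp_rot: [[-0.175, 0.984, 0.002], [0.984, 0.175, 0.0], [-0.0, 0.002, -1.0]]
force: [-0.1, 0.4, -0.2]
opening: 0.795
grasp_force: 0.0
```

```bash
python3 -m inch '[[0,-0.3,-10,0,8],[0,-0.3,-10,0,8],[0,-0.3,-10,0,8],[0,-0.3,-12,0,8],[0,-0.3,-13,0,8],[0,-0.3,-13.9,0,8],[0,-0.3,-13.9,0,8],[0,-0.3,-13.9,0,6]]'; python3 -m inch '[[0,0,0,0,3.8],[0,0,0,0,3.8],[0,0,0,0,3.8],[0,0,0,0,3.8],[0,0,0,0,3.8],[0,0,0,0,3.8],[0,0,0,0,3.8],[0,0,0,0,3.8]]'
```

```text
time_s: 3.07
position: [0.498, 0.0527, 0.0053]
tcp_rot: [[-0.174, 0.985, 0.002], [0.985, 0.174, -0.0], [-0.001, 0.002, -1.0]]
force: [1.1, 0.5, -0.2]
opening: 0.893
grasp_force: 0.0
time_s: 3.73
position: [0.4975, 0.0525, 0.0046]
tcp_rot: [[-0.174, 0.985, 0.001], [0.985, 0.174, -0.0], [-0.0, 0.001, -1.0]]
force: [0.7, -0.4, 2.8]
opening: 0.463
grasp_force: 28.9
```

```bash
python3 -m inch '[[0,0,0,0,6],[0,0,0,0,6],[0,0,0,0,6],[0,0,0,0,6],[0,0,4,0,6],[0,0,7,0,4],[-1.5,8.4,7,0,1],[-1.5,8.4,7,0,1],[-1.5,8.4,7,0,1],[-1.5,8.4,7,0,1]]'; python3 -m inch '[[0,0,0,0,1],[0,0,0,0,1],[0,0,0,0,1]]'; python3 - <<'E'
from m import *
c=cap("top")
for k in wood(c["image"]):
    r=cv2.minAreaRect(k); b=cv2.boxPoints(r); w=np.array([ray(c,p,0.006)[:2] for p in b]); print(np.round(w.mean(0),3),np.round(w,3).tolist())
c=cap("scene")
for k in wood(c["image"]):
    r=cv2.minAreaRect(k); b=cv2.boxPoints(r); w=np.array([ray(c,p,0.006)[:2] for p in b]); print(np.round(w.mean(0),3),np.round(w,3).tolist())
E
```

```text
time_s: 4.57
position: [0.4808, 0.1385, 0.0743]
tcp_rot: [[-0.178, 0.984, -0.001], [0.984, 0.178, -0.0], [0.0, -0.001, -1.0]]
force: [0.2, -0.6, 0.0]
opening: 0.396
grasp_force: 0.0
time_s: 4.82
position: [0.4824, 0.1354, 0.074]
tcp_rot: [[-0.172, 0.985, -0.0], [0.985, 0.172, -0.0], [-0.0, -0.0, -1.0]]
force: [-0.2, -0.6, 0.5]
opening: 0.175
grasp_force: 0.0
[ 0.287 -0.315] [[0.299, -0.252], [0.334, -0.273], [0.274, -0.379], [0.24, -0.358]]
[0.346 0.068] [[0.383, 0.119], [0.406, 0.088], [0.309, 0.017], [0.287, 0.048]]
[0.496 0.048] [[0.501, 0.108], [0.531, -0.001], [0.491, -0.011], [0.462, 0.097]]
[ 0.718 -0.37 ] [[0.721, -0.322], [0.768, -0.37], [0.714, -0.418], [0.668, -0.369]]
[ 0.682 -0.322] [[0.637, -0.346], [0.656, -0.277], [0.727, -0.299], [0.707, -0.366]]
[ 0.289 -0.312] [[0.236, -0.35], [0.304, -0.249], [0.341, -0.274], [0.273, -0.373]]
[0.496 0.057] [[0.497, -0.01], [0.455, 0.114], [0.496, 0.124], [0.535, -0.0]]
[0.345 0.073] [[0.285, 0.052], [0.379, 0.127], [0.405, 0.092], [0.313, 0.018]]
```

```bash
python3 - <<'E'
from m import *
c=cap("top"); a=cv2.resize(c["image"][185:290,220:330],None,fx=3.6,fy=3.6,interpolation=2)
d=cap("wrist");b=cv2.resize(d["image"][:,60:500],(396,378)); cv2.imwrite("pics/c3.png",np.hstack([a,b]))
for k in wood(d["image"]):
    print(np.round(cv2.boxPoints(cv2.minAreaRect(k))).tolist(),[np.round(ray(d,p[0],.01)[:2],3).tolist() for p in cv2.approxPolyDP(k,5,True)],cv2.approxPolyDP(k,5,True).reshape(-1,2).tolist())
E
```

```text
[[141.0, 313.0], [420.0, 313.0], [420.0, 354.0], [141.0, 354.0]] [[0.369, -0.02], [0.638, 0.024], [0.622, 0.04], [0.526, 0.018], [0.507, 0.047], [0.488, 0.045], [0.486, 0.008], [0.381, -0.008]] [[141, 350], [420, 353], [409, 337], [306, 342], [293, 314], [272, 313], [264, 344], [154, 342]]
[[271.0, 246.0], [291.0, 246.0], [291.0, 287.0], [271.0, 287.0]] [[0.489, 0.114], [0.479, 0.106], [0.484, 0.072], [0.5, 0.076]] [[287, 246], [273, 253], [273, 287], [291, 286]]
[[58.0, 267.0], [171.0, 218.0], [189.0, 259.0], [76.0, 309.0]] [[0.405, 0.091], [0.38, 0.117], [0.299, 0.061], [0.297, 0.052], [0.305, 0.042], [0.351, 0.05]] [[187, 255], [159, 223], [64, 267], [62, 275], [72, 286], [123, 286]]
```

View pics/c3.png

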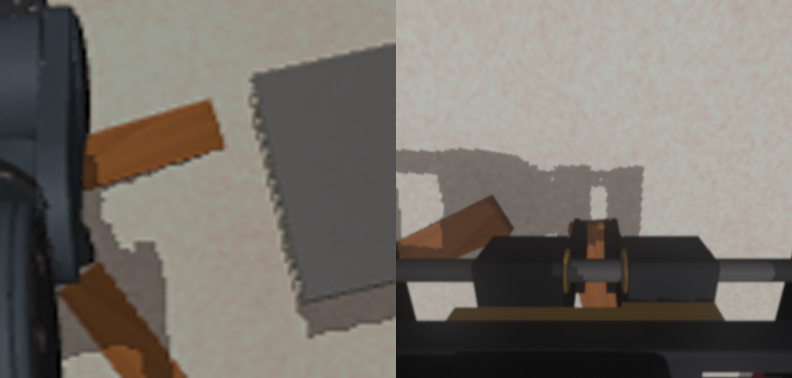

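The top crop shows the wedge still tilted by about 16° (edges (90,135)→(212,100)), so the squeeze hardly turned it. I'll push it sideways instead, near its thin half from the +x side with closed fingertips.

```bash
python3 -m inch '[[6.4,-9,1,0,0],[6.4,-9,1,0,0],[6.4,-9,1,0,0],[6.4,-9,1,0,0],[6.4,-9,-3,0,0],[6.4,-9,-6,0,0],[6.4,-9,-7,0,0],[6.4,-9,-7,0,0],[6.4,-9,-7,0,0]]'; python3 -m inch '[[-0.3,-0.05,0,0,0],[-0.6,-0.1,0,0,0],[-0.8,-0.15,0,0,0],[-1,-0.2,0,0,0],[-1.2,-0.2,0,0,0],[-1.2,-0.2,0,0,0]]'; cat > w.py <<'E'
from m import *
F=np.array([.516,-.054])
for n in("top","scene"):
    c=cap(n)
    for k in wood(c["image"]):
        b=cv2.boxPoints(cv2.minAreaRect(k)); w=np.array([ray(c,p,0.006)[:2] for p in b]); q=w.mean(0)
        if np.linalg.norm(q-[.505,.03])<.08:
            b=max(((w[i]-w[(i+1)%4]) for i in range(4)),key=np.linalg.norm); d=b/np.linalg.norm(b); d=d*(-1 if d[1]>0 else 1)
            print(n,np.round(q,3),"dir",np.round(d,3),"len",round(np.linalg.norm(b),3),"foot in wedge",np.round([(F-q)@d,(F-q)@[-d[1],d[0]]],3))
E
python3 w.py
```

```text
time_s: 5.77
position: [0.5456, 0.0467, 0.0042]
tcp_rot: [[-0.174, 0.985, -0.001], [0.985, 0.174, 0.0], [0.0, -0.001, -1.0]]
force: [0.9, 0.5, -0.3]
opening: 0.003
grasp_force: 0.0
time_s: 6.27
position: [0.5335, 0.0446, 0.0046]
tcp_rot: [[-0.174, 0.985, -0.0], [0.985, 0.174, 0.0], [0.0, -0.0, -1.0]]
force: [-0.6, 0.1, 0.5]
opening: 0.004
grasp_force: 0.0
```

```bash
python3 -m inch '[[-0.2,0,0,0,0],[-0.4,-0.05,0,0,0],[-0.4,-0.05,0,0,0],[1.5,0.2,0,0,0],[1.5,0.2,4,0,0],[-1,14,9,0,1],[-4,14,9,0,1],[-4,14,9,0,1],[-4,14,9,0,1],[-4,14,9,0,1]]'; python3 -m inch '[[0,0,0,0,1],[0,0,0,0,1]]'; python3 w.py
```

```text
time_s: 7.2
position: [0.4909, 0.1889, 0.0958]
tcp_rot: [[-0.179, 0.984, -0.001], [0.984, 0.179, 0.001], [0.002, -0.0, -1.0]]
force: [-0.5, -0.4, -0.3]
opening: 0.113
grasp_force: 0.0
time_s: 7.37
position: [0.4943, 0.1844, 0.0943]
tcp_rot: [[-0.174, 0.985, 0.001], [0.985, 0.174, -0.0], [-0.0, 0.0, -1.0]]
force: [0.6, 0.2, 1.4]
opening: 0.112
grasp_force: 0.0
top [0.494 0.051] dir [ 0.249 -0.968] len 0.119 foot in wedge [ 0.107 -0.005]
scene [0.494 0.058] dir [ 0.277 -0.961] len 0.13 foot in wedge [ 0.113 -0.01 ]
```

```bash
python3 -m inch '[[-1.6,-2.4,-3,0,1],[-1.6,-2.4,-6,0,1],[-1.6,-2.4,-8,0,1],[-1.6,-2.4,-8.9,0,1],[-1.6,-2.4,-8.9,0,1],[-1.6,-2.4,-8.9,0,1]]'; python3 -m inch '[[0.35,-2,0,0,1],[0.52,-3,0,0,1],[0.6,-3.4,0,0,1],[0.67,-3.8,0,0,1],[0.74,-4.2,0,0,1],[0.81,-4.6,0,0,1],[0.88,-5,0,0,1],[1.06,-6,0,0,1],[1.06,-6,0,0,1]]'; python3 w.py
```

```text
time_s: 7.97
position: [0.4785, 0.1598, 0.005]
tcp_rot: [[-0.172, 0.985, -0.001], [0.985, 0.172, -0.0], [0.0, -0.001, -1.0]]
force: [-0.2, 0.3, 0.7]
opening: 0.118
grasp_force: 0.0
time_s: 8.72
position: [0.4892, 0.0993, 0.0053]
tcp_rot: [[-0.173, 0.985, 0.001], [0.985, 0.173, -0.0], [-0.0, 0.001, -1.0]]
force: [0.0, -0.4, -0.2]
opening: 0.119
grasp_force: 0.0
top [0.494 0.01 ] dir [ 0.155 -0.988] len 0.088 foot in wedge [0.067 0.012]
scene [0.49  0.041] dir [ 0.233 -0.972] len 0.107 foot in wedge [0.099 0.003]
```

```bash
python3 - <<'E'
from h import *
c=cap("top"); a=cv2.resize(c["image"][185:285,225:325],None,fx=4,fy=4,interpolation=2)
c=cap("scene"); b=cv2.resize(c["image"][150:250,220:320],None,fx=4,fy=4,interpolation=2); cv2.imwrite("pics/c4.png",np.hstack([a,b]))
E
```

```text
(no output)
```

View pics/c4.png

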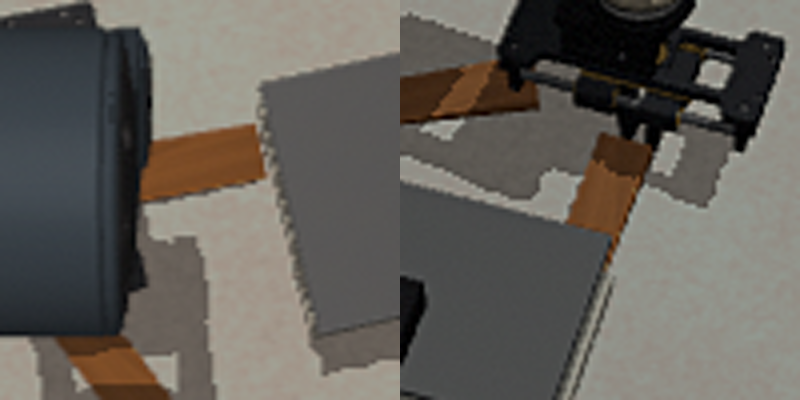

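The top crop shows the wedge square to the tank: its upper edge runs (150,142)→(257,124) and its lower edge (142,202)→(265,177). The tip is just at the lid edge.

```bash
python3 - <<'E'
from h import *
import pickle
c=pickle.load(open("top.pkl","rb"))
f=lambda p,z: ray(c,(225+p[0]/4,185+p[1]/4),z)[:2]
U=[f((150,142),.011),f((257,124),.004)];L=[f((142,202),.011),f((265,177),.004)]
for E in(U,L):
    d=(E[1]-E[0])/np.linalg.norm(E[1]-E[0]); n=np.array([-d[1],d[0]])
    for F in((.5144,-.0549),(.5199,-.0529)): print(np.round(E,3).tolist(),d.round(3),(np.array(F)-E[0])@n)
E
```

```text
[[0.507, 0.043], [0.519, -0.032]] [ 0.16  -0.987] -0.008386654122372623
[[0.507, 0.043], [0.519, -0.032]] [ 0.16  -0.987] -0.0026373973124671616
[[0.465, 0.05], [0.481, -0.037]] [ 0.188 -0.982] 0.028930430179174457
[[0.465, 0.05], [0.481, -0.037]] [ 0.188 -0.982] 0.03470832921846325
```

The foot sits about 12 mm off the centre line toward +x, so I'll nudge the wedge sideways in +x, level with its centre of mass.

```bash
python3 -m inch '[[-0.2,1,0,0,1],[-0.2,1,4,0,0],[-4.5,-6.2,5,0,0],[-4.5,-6.2,5,0,0],[-4.5,-6.2,5,0,0],[-4.5,-6.2,3,0,0],[-4.5,-6.2,0,0,0],[-4.5,-6.2,0,0,0],[-4.5,-6.2,0,0,0]]'; python3 -m inch '[[0.6,0.1,0,0,0],[0.9,0.15,0,0,0],[1.2,0.2,0,0,0],[1.5,0.25,0,0,0],[1.8,0.3,0,0,0],[1.8,0.3,0,0,0],[0.3,0,0,0,0],[0.3,0,5,0,0]]';python3 -m inch '[[0,0,2,0,0],[3,14,3,0,1],[3,14,3,0,1],[3,14,3,0,1],[3,14,3,0,1],[3,14,3,0,1],[3,14,3,0,1]]';  python3 w.py; python3 - <<'E'
from h import *
c=cap("top"); a=cv2.resize(c["image"][185:285,225:325],None,fx=4,fy=4,interpolation=2)
c=cap("scene"); b=cv2.resize(c["image"][150:250,220:320],None,fx=4,fy=4,interpolation=2); cv2.imwrite("pics/c5.png",np.hstack([a,b]))
E
```

```text
time_s: 9.67
position: [0.4424, 0.0393, 0.0043]
tcp_rot: [[-0.174, 0.985, -0.004], [0.985, 0.174, 0.001], [0.002, -0.004, -1.0]]
force: [0.1, 1.0, 0.3]
opening: 0.006
grasp_force: 0.0
time_s: 10.33
position: [0.4385, 0.0393, 0.0394]
tcp_rot: [[-0.173, 0.985, -0.024], [0.985, 0.173, 0.004], [0.008, -0.023, -1.0]]
force: [-1.4, 0.5, 0.0]
opening: 0.005
grasp_force: 0.0
time_s: 10.92
position: [0.4763, 0.1793, 0.0771]
tcp_rot: [[-0.176, 0.984, 0.0], [0.984, 0.176, -0.0], [-0.0, 0.0, -1.0]]
force: [-0.2, 0.1, -0.5]
opening: 0.117
grasp_force: 0.0
top [0.493 0.025] dir [ 0.146 -0.989] len 0.119 foot in wedge [0.082 0.011]
scene [0.492 0.042] dir [ 0.182 -0.983] len 0.111 foot in wedge [0.099 0.006]
```

View pics/c5.png

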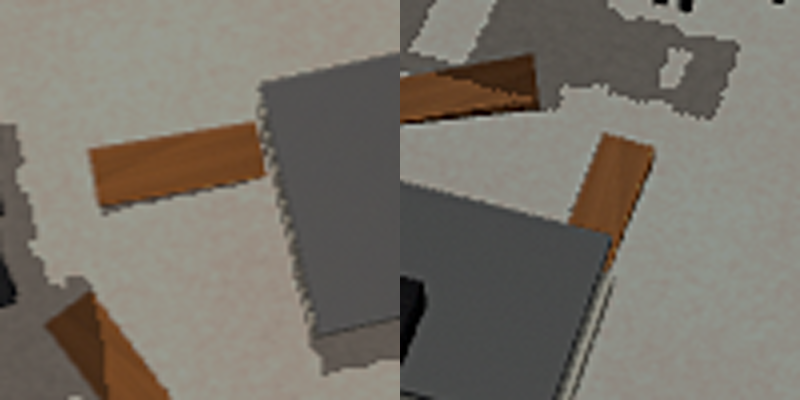

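```bash
python3 - <<'E'
from h import *
import pickle
c=pickle.load(open("top.pkl","rb"))
f=lambda p,z: ray(c,(225+p[0]/4,185+p[1]/4),z)[:2]
A,B,C,D=f((90,148),.017),f((256,123),.004),f((100,206),.017),f((265,177),.004)
m0,m1=(A+C)/2,(B+D)/2; d=(m1-m0)/np.linalg.norm(m1-m0); n=np.array([-d[1],d[0]])
print(A,C,B,D,m0,m1,d)
for F in((.5144,-.0549),(.5199,-.0529)): print((np.array(F)-m0)@d-.06,(np.array(F)-m0)@n)
s=pickle.load(open("scene.pkl","rb")); g=lambda p,z: ray(s,(220+(p[0]-400)/4,150+p[1]/4),z)[:2]
A,C=g((655,148),.017),g((604,134),.017); B,D=g((612,262),.0065),g((571,220),.008); print("scene",A,C,(A+C)/2,B,D)
for b in (B,): 
    d=(b-A)/np.linalg.norm(b-A);n=np.array([-d[1],d[0]]); print(d,[(np.array(F)-A)@n+.02 for F in((.5144,-.0549),(.5199,-.0529))])
E
```

```text
[0.5027827  0.08487018] [0.46215358 0.07844969] [ 0.51994957 -0.03156071] [ 0.48149384 -0.03686934] [0.48246814 0.08165994] [ 0.50072171 -0.03421502] [ 0.15560924 -0.98781869]
0.07986535068621453 0.010292899198138939
0.07874556412596292 0.016037120473427743
scene [0.5066998 0.0894467] [0.46789029 0.08269645] [0.48729504 0.08607158] [ 0.52226498 -0.00461293] [0.47987469 0.01139516]
[ 0.16326179 -0.98658278] [np.float64(0.004030588083103793), np.float64(0.009783316972368878)]
```

Both cameras, each used alone, put the foot 10 mm off the axis. The fingertip only just touched the wedge last time, so I'll push 10 mm further.

```bash
python3 -m inch '[[-2.8,-14,0,0,0],[-2.8,-14,0,0,0],[-2.8,-14,0,0,0],[-2.8,-14,0,0,0],[-2.8,-14,-3,0,0],[-2.8,-14,-6,0,0],[-2.8,-14,-7.3,0,0],[-2.8,-14,-7.3,0,0],[-2.8,-14,-7.3,0,0]]'; python3 -m inch '[[0.6,0.1,0,0,0],[0.9,0.15,0,0,0],[1.2,0.2,0,0,0],[1.5,0.25,0,0,0],[1.8,0.3,0,0,0],[2.1,0.35,0,0,0],[2.3,0.4,0,0,0],[2.3,0.4,0,0,0]]';python3 -m inch '[[-1,0,0,0,0],[-1,0,5,0,0],[-1,0,7,0,0],[0,14,7,0,1],[0,14,7,0,1],[0,14,7,0,1],[0,14,7,0,1],[0,14,7,0,1]]';  python3 w.py
```

```text
time_s: 11.87
position: [0.4478, 0.0377, 0.0035]
tcp_rot: [[-0.172, 0.985, -0.002], [0.985, 0.172, 0.0], [0.001, -0.002, -1.0]]
force: [0.5, -0.1, 0.5]
opening: 0.005
grasp_force: 0.0
time_s: 12.53
position: [0.4724, 0.0427, 0.0041]
tcp_rot: [[-0.174, 0.985, 0.001], [0.985, 0.174, -0.0], [-0.0, 0.001, -1.0]]
force: [-0.3, -0.0, -0.2]
opening: 0.005
grasp_force: 0.0
time_s: 13.2
position: [0.4721, 0.1859, 0.0742]
tcp_rot: [[-0.179, 0.984, 0.002], [0.984, 0.179, 0.001], [0.001, 0.002, -1.0]]
force: [0.4, -0.2, -0.4]
opening: 0.111
grasp_force: 0.0
top [0.502 0.027] dir [ 0.123 -0.992] len 0.119 foot in wedge [0.082 0.004]
scene [0.502 0.04 ] dir [ 0.157 -0.988] len 0.117 foot in wedge [ 0.095 -0.001]
```

```bash
python3 -m inch '[[1.7,-6.4,0,-2,1.5],[1.7,-6.4,0,-2,1.5],[1.7,-6.4,-3,-2,1.5],[1.7,-6.4,-6,-2,1.5],[1.7,-6.4,-6.9,-2,1.5],[1.7,-6.4,-6.9,-2,1.5],[1.7,-6.4,-6.9,-2,1.5]]'; python3 -m inch '[[0.14,-1,0,0,1.5],[0.25,-1.8,0,0,1.5],[0.35,-2.4,0,0,1.5],[0.4,-2.8,0,0,1.5],[0.45,-3.2,0,0,1.5],[0.51,-3.6,0,0,1.5],[0.56,-4,0,0,1.5],[0.62,-4.4,0,0,1.5],[0.62,-4.4,0,0,1.5]]'; python3 - <<'E'
from h import *
c=cap("top"); a=cv2.resize(c["image"][185:285,225:325],None,fx=4,fy=4,interpolation=2)
c=cap("scene"); b=cv2.resize(c["image"][150:250,220:320],None,fx=4,fy=4,interpolation=2); cv2.imwrite("pics/c6.png",np.hstack([a,b]))
E
```

```text
time_s: 13.88
position: [0.4881, 0.1178, 0.0048]
tcp_rot: [[-0.138, 0.99, -0.002], [0.99, 0.138, -0.0], [0.0, -0.002, -1.0]]
force: [0.2, -1.0, -1.1]
opening: 0.17
grasp_force: 0.0
time_s: 14.63
position: [0.4951, 0.0738, 0.0049]
tcp_rot: [[-0.139, 0.99, 0.0], [0.99, 0.139, -0.0], [-0.0, 0.0, -1.0]]
force: [0.3, -0.2, -0.3]
opening: 0.17
grasp_force: 0.0
```

View pics/c6.png

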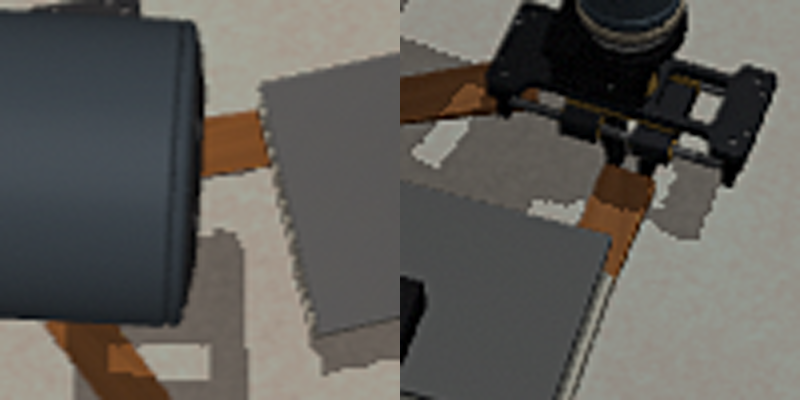

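The wedge now runs straight under the lid corner: top crop, upper edge (205,119)→(260,111), lower edge (205,176)→(270,165). The fingers are square on its thick end. I'll push on while watching the force.

```bash
python3 -m inch '[[0.07,-0.5,0,0,1.5],[0.14,-1,0,0,1.5],[0.2,-1.4,0,0,1.5],[0.25,-1.8,0,0,1.5],[0.3,-2.2,0,0,1.5],[0.35,-2.5,0,0,1.5],[0.35,-2.5,0,0,1.5],[0.35,-2.5,0,0,1.5]]'; python3 -m inch '[[0.03,-0.2,0,0,1.5],[0.03,-0.2,0,0,1.5],[0.05,-0.35,0,0,1.5],[0.05,-0.35,0,0,1.5],[0.05,-0.35,0,0,1.5]]'
```

```text
time_s: 15.4
position: [0.4985, 0.0492, 0.005]
tcp_rot: [[-0.139, 0.99, 0.0], [0.99, 0.139, -0.0], [-0.0, 0.0, -1.0]]
force: [0.6, -0.5, -0.6]
opening: 0.171
grasp_force: 0.0
time_s: 15.82
position: [0.4987, 0.0461, 0.005]
tcp_rot: [[-0.139, 0.99, -0.0], [0.99, 0.139, 0.0], [0.0, -0.0, -1.0]]
force: [0.2, 0.0, 0.7]
opening: 0.174
grasp_force: 0.3
```

```bash
for i in 1 2; do :; done; python3 -m inch '[[0.03,-0.2,0,0,1.5],[0.03,-0.2,0,0,1.5],[0.03,-0.2,0,0,1.5]]'; python3 -m inch '[[0.03,-0.2,0,0,1.5],[0.03,-0.2,0,0,1.5],[0.03,-0.2,0,0,1.5]]'
```

```text
time_s: 16.07
position: [0.4989, 0.0442, 0.005]
tcp_rot: [[-0.139, 0.99, -0.0], [0.99, 0.139, 0.0], [0.0, -0.0, -1.0]]
force: [-1.3, 2.1, 1.2]
opening: 0.173
grasp_force: 1.1
time_s: 16.32
position: [0.4991, 0.0423, 0.005]
tcp_rot: [[-0.139, 0.99, -0.001], [0.99, 0.139, 0.0], [0.0, -0.001, -1.0]]
force: [-0.8, 4.7, 2.7]
opening: 0.173
grasp_force: 2.0
```

```bash
python3 -m inch '[[0.01,-0.1,0,0,1.5],[0.01,-0.1,0,0,1.5],[0.01,-0.1,0,0,1.5]]'; python3 -c "
from rig import readout
print(readout.read_state()['force'])"
```

```text
time_s: 16.57
position: [0.4991, 0.0415, 0.005]
tcp_rot: [[-0.139, 0.99, -0.001], [0.99, 0.139, 0.001], [0.001, -0.001, -1.0]]
force: [-0.1, 5.8, 2.3]
opening: 0.173
grasp_force: 2.8
[-0.14275315  5.82952646  2.3453834 ]
```

It is snug: the push rose from 0 to 5.8 N over 4 mm. I'll back off straight, rise, and check the scene.

```bash
python3 -m inch '[[0,0,0,0,1.5],[0,0,0,0,1.5],[-0.14,1,0,0,1.5],[-0.4,3,0,0,1.5],[-0.4,3,0,0,1.5],[-0.4,3,5,0,0],[-0.4,3,12,0,0],[-1.5,10,16,0,0],[-1.5,10,16,0,0],[-1.5,10,16,0,0]]'; python3 - <<'E'
from h import *
c=cap("top"); a=cv2.resize(c["image"][185:285,225:325],None,fx=4,fy=4,interpolation=2)
c=cap("scene"); b=cv2.resize(c["image"][150:250,220:320],None,fx=4,fy=4,interpolation=2); cv2.imwrite("pics/c7.png",np.hstack([a,b]))
E
```

```text
time_s: 17.4
position: [0.486, 0.1427, 0.1685]
tcp_rot: [[-0.14, 0.99, 0.006], [0.99, 0.14, 0.0], [-0.0, 0.006, -1.0]]
force: [0.5, 0.2, -0.4]
opening: 0.008
grasp_force: 0.0
```

View pics/c7.png

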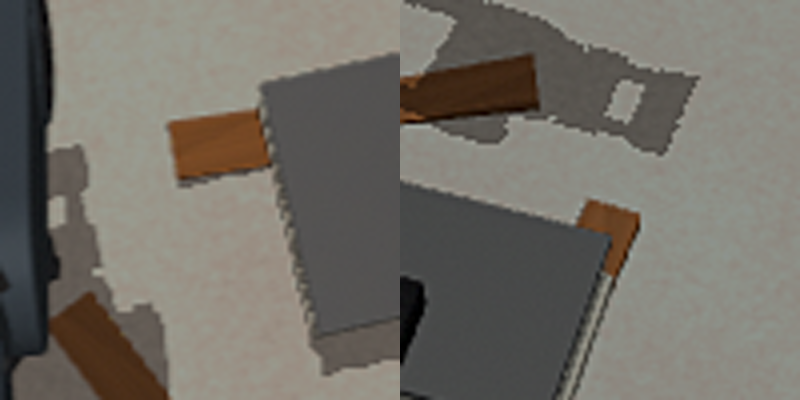

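The lid corner is where it was (top crop 260,84), and the wedge's thick end shows at (168,122)–(178,180).

```bash
python3 - <<'E'
from h import *
import pickle
c=pickle.load(open("top.pkl","rb")); s=pickle.load(open("scene.pkl","rb"))
f=lambda p: ray(c,(225+p[0]/4,185+p[1]/4),.017)[:2]
g=lambda p: ray(s,(220+(p[0]-400)/4,150+p[1]/4),.017)[:2]
for a,b,F in((f((168,122)),f((178,180)),(.5144,-.0549)),(g((588,200)),g((640,213)),(.5199,-.0529))):
    m=(a+b)/2; d=np.array([.139,-.99]); print(m,(F-m)@d-.06,(F-m)@[.99,.139])
E
```

```text
[0.49952609 0.02726307] 0.023408915972783412 0.003304508567773432
[0.50443898 0.03115718] 0.025365692834187478 0.0036224661437539475
```

The foot is at x ≈ 24 mm, y ≈ 3 mm in the wedge frame, which meets the limits. Now the press.

```bash
python3 -m inch '[[2.7,-19.5,0,0,0],[2.7,-19.5,0,0,0],[2.7,-19.5,0,0,0],[2.7,-19.5,0,0,0],[2.7,-19.5,0,0,0],[2.7,-19.5,-3,0,0],[2.7,-19.5,-5,0,0],[2.7,-19.5,-6,0,0],[2.7,-19.5,-6.6,0,0],[2.7,-19.5,-6.6,0,0]]'; python3 -m inch '[[0,0,-0.3,0,0],[0,0,-0.5,0,0],[0,0,-0.7,0,0],[0,0,-0.7,0,0],[0,0,-0.7,0,0]]'
```

```text
time_s: 18.33
position: [0.5104, -0.054, 0.0972]
tcp_rot: [[-0.139, 0.99, -0.004], [0.99, 0.139, 0.001], [0.001, -0.003, -1.0]]
force: [1.0, 0.0, 0.4]
opening: 0.005
grasp_force: 0.0
time_s: 18.75
position: [0.5118, -0.0538, 0.0924]
tcp_rot: [[-0.14, 0.99, 0.001], [0.99, 0.14, -0.0], [-0.001, 0.001, -1.0]]
force: [0.2, -0.4, -0.7]
opening: 0.002
grasp_force: 0.0
```

```bash
python3 -m inch '[[0,0,-0.15,0,0],[0,0,-0.25,0,0],[0,0,-0.25,0,0]]';  python3 -m inch '[[0,0,-0.1,0,0],[0,0,-0.15,0,0],[0,0,-0.15,0,0]]'
```

```text
time_s: 19.0
position: [0.512, -0.0539, 0.0902]
tcp_rot: [[-0.139, 0.99, 0.001], [0.99, 0.139, -0.0], [-0.0, 0.001, -1.0]]
force: [-1.2, 0.8, 5.1]
opening: 0.007
grasp_force: 2.6
time_s: 19.25
position: [0.512, -0.0539, 0.09]
tcp_rot: [[-0.139, 0.99, 0.002], [0.99, 0.139, -0.0], [-0.001, 0.002, -1.0]]
force: [-2.1, 1.2, 15.9]
opening: 0.008
grasp_force: 7.6
```

It's stiff at 15.9 N and doesn't sink. I'll hold briefly, lift off and check.

```bash
python3 -m inch '[[0,0,0,0,0],[0,0,0,0,0],[0,0,0,0,0],[0,0,0,0,0]]'; python3 -m inch '[[0,0,0.5,0,0],[0,0,1,0,0],[0,0,5,0,0],[0,0,10,0,0],[-2,15,10,0,0],[-2,15,10,0,0],[-2,15,10,0,0],[-2,15,10,0,0],[-2,15,10,0,0],[-2,15,10,0,0]]'; python3 - <<'E'
from m import *
import pickle
o=pickle.load(open("top.pkl","rb"))["image"]; c=cap("top")
d=cv2.absdiff(o,c["image"])[190:280,285:365].max(2); print("tank diff px",(d>30).sum(), "bystanders",[(cv2.absdiff(o,c["image"])[a:b,e:f].max(2)>40).sum() for a,b,e,f in((110,165,280,345),(120,185,370,430))])
E
python3 w.py
```

```text
time_s: 19.58
position: [0.5121, -0.0539, 0.09]
tcp_rot: [[-0.139, 0.99, 0.002], [0.99, 0.139, -0.0], [-0.001, 0.002, -1.0]]
force: [-2.6, 1.5, 15.0]
opening: 0.006
grasp_force: 7.5
time_s: 20.42
position: [0.4912, 0.0972, 0.1881]
tcp_rot: [[-0.143, 0.99, 0.0], [0.99, 0.143, -0.0], [-0.0, 0.0, -1.0]]
force: [-0.0, -0.1, 0.3]
opening: 0.003
grasp_force: 0.0
tank diff px 129 bystanders [np.int64(0), np.int64(0)]
top [ 0.507 -0.004] dir [ 0.134 -0.991] len 0.066 foot in wedge [0.05  0.002]
```

```bash
python3 -c "from rig import bot; print(bot.hand_in())"
```

```text
the job is handed in; nothing more can be done
None
```

I pushed the wedge snug under the short foot (foot about 24 mm ahead of the wedge origin and 3 mm off its centre line), the lid corner did not sink under a 15 N press, and the job is handed in; the hand-in gave no verdict.

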